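# Let down the detector head on its ratchet hoist

## Robot

A 7-joint arm with a two-finger parallel gripper is mounted at the origin on the work surface. World frame = base frame: x ahead of the robot, y to its left, z up, the work surface at z = 0. Lengths are in m, angles in rad, forces in N, time in s.
With the tool pointing down it reaches from about 0.35 to 0.9 m from the base axis. Payload 8.1 kg.
Tool frame: the origin (TCP) lies on the centre line of the jaws, within the pads' length; the fingertips stand 19 mm ahead of it and the grasp point (between the pads) is the TCP (ctrl.nose_length is the distance from the TCP to the fingertips, in m); x points along the fingers, y is the direction in which the jaws open and shut, and the axes are right-handed (so a half turn about x gives the same grasp; the last joint's range is limited). The gripper opens to 85 mm and grips with 20 to 120 N. Pads are 22 mm wide; open, the fingers measure 114 mm over their backs; the gripper's body (76 mm by 85 mm) begins 54 mm behind the grasp point. The pads swing forward as they close: fully open they stand 13 mm farther back than shut.
Start: joints at [1.115, 0.434, 0.025, 1.573, -0.012, 1.134, -0.075], TCP at [0.216, -0.587, 0.25] pointing down, gripper open.
Joint ranges: [-2.62, 2.62], [-0.44, 2.09], [-1.27, 1.32], [0.08, 2.57], [-1.32, 4.46], [0.12, 2], [-2.74, 2.74]. Speed limits (rad/s): [2.22, 2.22, 3.01, 3.01, 3.14, 3.14, 3.14].

## Interface

Orientations are given as a unit quaternion [x, y, z, w].
In Python, from rig import ctrl, optics gives the robot as it stands.
- The arm moves only by the tool apply_moves, never from a script. Its argument "rows" is text: rows parted by semicolons, each of 7 numbers parted by spaces: the shift along the tool's x, y, z in m, then the turn, a rotation vector about the tool's x, y, z in rad, then the gripper's target within -1 to 1 (fully open at 1, half-way at 0, shut at -1). A call has 1 to 10 rows; each row is the pose to reach, as a shift and turn from the pose measured when the call began, along the tool's axes at that moment; what a row does not reach only later rows make up. A row lasts 1/8 s, in which the tool goes at most 62.5 mm and 10.7 degrees, less where a joint would pass 70% of its speed; a pose out of reach is approached as far as the arm can. A call with a gripper value outside its range is refused whole. The fingers move at their own pace and stop on an object; the grip force is fixed at half the most. Time passes only in rows, so rows that repeat a pose let the fingers close. It gives the time, the measured TCP pose, the force and the opening at its end, in the units of the state.
- ctrl.get_obs(): the state, without advancing time (a new reading comes with each control period).
- optics.grab_frame(name): name is "scene" or "top" or "wrist"; returns a dict with "pixels" (480x640x3 uint8, red, green, blue), "range_z" (480x640 float32, m along the optical axis (not along the pixel's ray), 0 where there is no reading), "mtx" (3x3 intrinsics, pixels), "position" and "attitude" of the camera in the world. Camera axes: x right, y down, z forward; pixel columns grow to the right and rows downward; lengths in m; the calibration is good to about 2 mm. A picture is of the moment at which its call begins.
- ctrl.close_job(): hands the job in, once; it reports no verdict.
The state is a dict: "clock": time; "joints": joint angles; "joint_vel": joint speeds; "tau": joint torques, N m; "tcp_pos": TCP position; "tool_rot": TCP orientation; "force": force on the tool from outside, world axes, zero at the start; "wrist_torque": the same for the moment, N m; "gripper_width": finger opening in m.
Only numpy, scipy, OpenCV 4.12 (cv2) and the standard library are available. Lean on these libraries where they do the work, as an engineer would, in place of code of your own. Each camera call takes 0.05 s, during which the arm holds its last target. There are 200 camera calls.

## Task

Two small bench hoists stand raised on the table. On the one that carries the white boxy detector head with the round nose, lift the ratchet pawl by its knob and keep it lifted, so that the head's own weight slowly winds the crank back until the head has come all the way down onto its rubber pad; do not force it down faster. Then let the pawl drop back onto its ratchet wheel, and leave the other hoist (round steel plug) raised.

Things in the scene. Friction and masses are not known exactly. Their poses are not given: they have to be found in the camera images.
- head_pawl_knob (a point): Centre of the black barrel knob (22 mm across, 26 mm long) on the free, robot-side end of the pawl of the hoist with the white box head. Pawl down: 161 mm above table, 25 mm above the 10 mm wide pawl bar; x along the pawl to its pivot (130 mm along +x, 36 mm below), y along barrel and pivot pin, z up. Wheel and crank shaft 75 mm along +x, 280 mm high column 171 mm; 50 mm crank on +y side.
- head_pawl (a joint): Angle (rad) of that pawl, a flat steel bar lying level over a toothed wheel: 0 down in the teeth (as found), grows as the knob is raised on its arc about the pivot, at most 0.6. Clear of the teeth above 0.12 (knob 16 mm up); 0.25 (knob 31 mm up, 13 mm along +x) is a good lift. Needs 1 to 2 N; let go, it falls by its weight and stops the crank at the next tooth.
- head_lift (a joint): How far (m) the detector head (white box 66 x 76 x 70 mm over a round steel nose, on the column's far side) has been let down: 0 raised (as found), 0.082 fully down on the rubber pad. With the pawl held clear a damper lets it sink by itself at 7 to 14 mm/s, so 6 to 12 s in all, the crank turning back 2/3 turn.
- plug_lift (a joint): The same for the second hoist, alike in all but its load, a round stepped steel plug 80 mm wide: 0 raised (as found). It must stay raised. The two hoists stand side by side, either way round, each turned up to 17 degrees.

How it is judged:
On the way, in this order (a step that is already met when the one before it is completed fails the run):
1. the pawl of the detector head's hoist is held clear of the teeth while the head is still high (value of joint head_pawl above 0.12 rad and value of joint head_lift below 0.05 m), for 0.2 s.
2. the detector head has come all the way down (value of joint head_lift above 0.076 m), for 0.2 s.
At the end, for the whole second after the job is handed in: The detector head rests on its pad (within 6 mm of fully down), its pawl has dropped back onto the wheel (within 0.1 rad of lying down), and the round plug on the other hoist is still raised (within 12 mm) (value of joint head_lift above 0.076 m and value of joint head_pawl below 0.1 rad and value of joint plug_lift below 0.012 m); the robot touches nothing.
It fails at once if the other hoist was let down (value of joint plug_lift above 0.012 m).
It fails at once if the detector head was forced down fast (over 50 mm/s) (velocity of joint head_lift above 0.05 m/s).
It also fails if it takes over 54 s, if anything falls off the work surface, if the arm or the gripper's body presses on something with over 40 N, if the wrist force passes 120 N, or if a joint passes its speed limit or range.

## Working session

There is one attempt and no reset: what is moved stays moved. The work goes in short steps, Python scripts to look and compute and a tool call to move; the robot and the scene stay as the last step left them, time stands still between calls to the robot, and variables do not carry over. Pictures are saved under pics/ and viewed, about 8 in all and at most 12, crops included, and the job is handed in when it is done.

Besides the shell and the picture viewer there is one more tool, called after "Call:" by a JSON object that holds its "name" and its "arguments", one argument or row to a line. apply_moves: Moves the arm, as the interface text tells. Its arguments: {"type":"object","properties":{"rows":{"type":"string"}},"required":["rows"]}

```bash
mkdir -p pics; cat > h.py <<'E'
import numpy as np, cv2
from rig import ctrl, optics
from scipy.spatial.transform import Rotation as R
def rot(a):
    a=np.array(a); return a if a.shape==(3,3) else R.from_quat(a).as_matrix()
def grab(n,save=None):
    f=optics.grab_frame(n)
    if save: cv2.imwrite('pics/'+save,cv2.cvtColor(f['pixels'],cv2.COLOR_RGB2BGR))
    np.savez('/tmp/'+n+'.npz',**{k:np.array(v) for k,v in f.items()})
    return f
def cloud(f):
    K=f['mtx'];v,u=np.mgrid[:480,:640];z=f['range_z']
    p=np.stack([(u-K[0,2])/K[0,0]*z,(v-K[1,2])/K[1,1]*z,z],-1)
    return p@rot(f['attitude']).T+np.array(f['position'])
E
python3 - <<'E'
from h import *
for n in('scene','top'):
    f=grab(n,n+'1.png'); print(n,f['position'],f['attitude'],f['mtx'][0])
o=ctrl.get_obs(); print(o)
E
```

```text
scene [1.01213173 0.44843322 1.06397205] [ 0.36408     0.88188857 -0.27655266 -0.11505189] [610.63560961   0.         315.19940665]
top [ 0.47500871 -0.01884722  1.11454109] [ 0.71070524 -0.70200855  0.02831201 -0.03578403] [584.91524545   0.         311.90904281]
{'clock': 0.1, 'joints': array([ 1.11541275,  0.43513499,  0.02500173,  1.57399237, -0.01160589,
        1.13400563, -0.07508547]), 'joint_vel': array([ 0.00139316, -0.00199722, -0.00073887, -0.00301873,  0.00087063,
        0.00187695, -0.00019851]), 'tau': array([ 3.84579529e-03, -6.71760249e+01,  1.02831580e+00, -3.16901278e+01,
        1.56543322e-02,  7.29036416e-03, -1.38123587e-04]), 'tcp_pos': array([ 0.21573931, -0.58613664,  0.24962145]), 'tool_rot': array([-0.6960072 , -0.12452832,  0.69627231, -0.12357808]), 'force': array([-0.8960412 ,  0.6162045 ,  0.58498376]), 'wrist_torque': array([ 0.00380885, -0.05565565, -0.02966879]), 'gripper_width': 0.08541261471286121}
```

View pics/scene1.png

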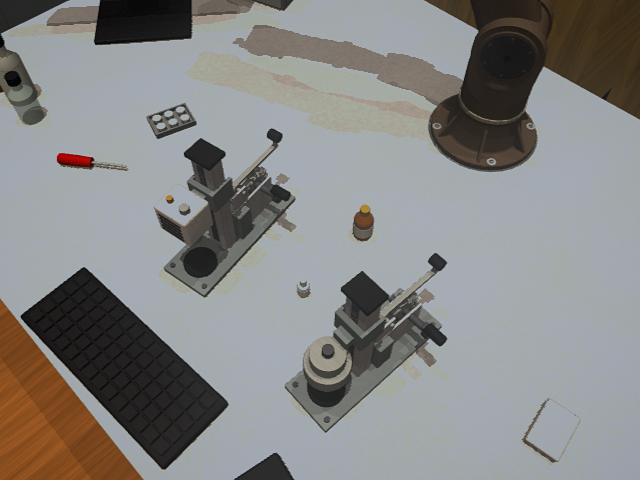

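View pics/top1.png

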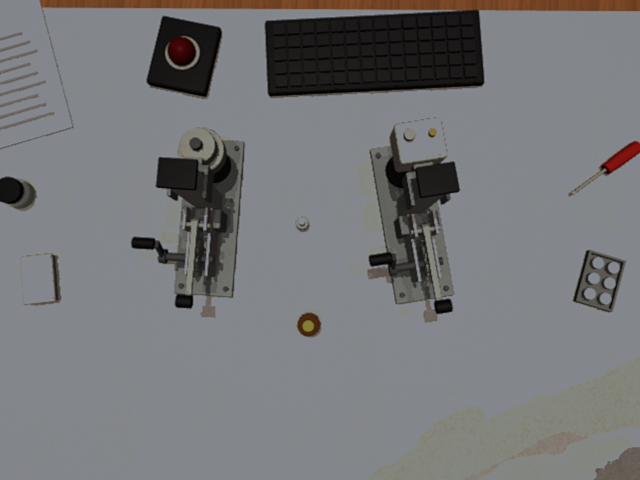

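The scene view shows the white-head hoist with its pawl knob at about (274,136), and the top view shows the same knob at (443,306). The plug hoist is on the left in the top view, at +y. Next I'll measure the knob, column and hoist yaw.

```bash
python3 - <<'E'
from h import *
for n,(u0,u1,v0,v1) in dict(top=(430,458,296,318),scene=(264,286,126,146)).items():
    f=dict(np.load(f'/tmp/{n}.npz')); P=cloud(f)
    m=np.zeros((480,640),bool); m[v0:v1,u0:u1]=1
    m&=(f['pixels'].max(2)<60)&(P[...,2]>.13)&(P[...,2]<.2)
    q=P[m]; v,u=np.nonzero(m); print(n,len(q),'px',u.mean(),v.mean(),'median',np.median(q,0),'min',q.min(0),'max',q.max(0))
    r=cv2.minAreaRect(np.float32(q[:,:2])*1000); print(r)
    # ray at z=.165
    K=f['mtx']; d=rot(f['attitude'])@np.array([(u.mean()-K[0,2])/K[0,0],(v.mean()-K[1,2])/K[1,1],1]); c=f['position']
    for z in(.161,.168): print('ray',z,c+d*(z-c[2])/d[2])
f=dict(np.load('/tmp/top.npz'));P=cloud(f)
# pawl bar, base plate, column cap
m=np.zeros((480,640),bool);m[140:310,365:470]=1
z=P[...,2]
for name,a,b in(('base',.004,.03),('cap',.26,.32)):
    q=P[m&(z>a)&(z<b)]; r=cv2.minAreaRect(np.float32(q[:,:2])*1000);print(name,len(q),np.median(q,0),r)
E
```

```text
top 216 px 442.84722222222223 305.90277777777777 median [ 0.46168202 -0.21958036  0.16985213] min [ 0.45018558 -0.23423465  0.16017065] max [ 0.47289239 -0.20649229  0.17648937]
((461.8209533691406, -220.07833862304688), (21.462387084960938, 25.614839553833008), 8.402729034423828)
ray 0.161 [ 0.46163687 -0.2213054   0.161     ]
ray 0.168 [ 0.46173504 -0.21981914  0.168     ]
scene 148 px 274.0405405405405 135.4189189189189 median [ 0.4663353  -0.21489104  0.16754094] min [ 0.45264932 -0.22958126  0.14184697] max [ 0.47381907 -0.20238131  0.1741954 ]
((464.4171142578125, -216.45118713378906), (18.470460891723633, 27.29762077331543), 16.297277450561523)
ray 0.161 [ 0.46289902 -0.21855908  0.161     ]
ray 0.168 [ 0.46715677 -0.21338844  0.168     ]
base 4352 [ 0.587749   -0.16772519  0.0123295 ] ((616.267578125, -207.37783813476562), (323.89093017578125, 200.14405822753906), 0.2688133120536804)
cap 1267 [ 0.64525845 -0.18786995  0.2800228 ] ((646.0956420898438, -188.9117889404297), (45.47490692138672, 58.56761169433594), 9.462764739990234)
```

```bash
cat >> h.py <<'E'
YAW=np.radians(9.)
XH=np.array([np.cos(YAW),np.sin(YAW),0]);YH=np.array([-np.sin(YAW),np.cos(YAW),0]);Z=np.array([0,0,1.])
K0=np.array([.4625,-.219,.161]); PIV=K0+.13*XH-.036*Z
def delta(p,Rt):
    o=ctrl.get_obs();R0=rot(o['tool_rot'])
    print('shift',np.round(R0.T@(p-o['tcp_pos']),4),'turn',np.round(R.from_matrix(R0.T@Rt).as_rotvec(),4))
def goal(s,a=0,off=0.):
    Rt=np.stack([-Z,s*YH,np.cross(-Z,s*YH)],1)
    q=R.from_rotvec(a*YH).as_matrix()
    return PIV+q@(K0+off-PIV),q@Rt
E
python3 - <<'E'
from h import *
print(rot(ctrl.get_obs()['tool_rot']).round(3))
for s in(1,-1):
    p,Rt=goal(s); delta(p+[0,0,.075],Rt); delta(p,Rt)
E
```

```text
[[-0.001  0.345 -0.938]
 [ 0.001 -0.938 -0.345]
 [-1.    -0.001  0.   ]]
shift [ 0.0139 -0.2593 -0.3584] turn [-2.946e+00 -2.000e-03  4.000e-04]
shift [ 0.0889 -0.2592 -0.3584] turn [-2.946e+00 -2.000e-03  4.000e-04]
shift [ 0.0139 -0.2593 -0.3584] turn [0.1956 0.0003 0.0014]
shift [ 0.0889 -0.2592 -0.3584] turn [0.1956 0.0003 0.0014]
```

Call:
{"name": "apply_moves", "arguments": {
  "rows": "0.003 -0.032 -0.045 0.03 0 0 1;0.005 -0.065 -0.09 0.06 0 0 1;0.008 -0.097 -0.134 0.1 0 0 1;0.01 -0.13 -0.18 0.13 0 0 1;0.012 -0.162 -0.224 0.16 0 0 1;0.014 -0.195 -0.269 0.196 0 0 1;0.014 -0.227 -0.314 0.196 0 0 1;0.014 -0.259 -0.358 0.196 0 0 1;0.014 -0.259 -0.358 0.196 0 0 1;0.014 -0.259 -0.358 0.196 0 0 1"
}}

```text
clock: 1.35
tcp_pos: [0.4618, -0.2197, 0.2356]
tool_rot: [-0.704, -0.056, 0.705, -0.055]
force: [-0.7, -1.6, 0.4]
gripper_width: 0.0852
```

```bash
python3 - <<'E'
from h import *
p,Rt=goal(-1); delta(p,Rt)
f=grab('wrist','w1.png');P=cloud(f)
m=(f['pixels'].max(2)<60)&(P[...,2]>.145)&(P[...,2]<.18)&(np.hypot(P[...,0]-.4625,P[...,1]+.219)<.03)
q=P[m]; print(len(q)); 
if len(q)>20:print(np.median(q,0),q.min(0),q.max(0),cv2.minAreaRect(np.float32(q[:,:2])*1000))
E
```

```text
shift [ 0.0746 -0.0005 -0.0009] turn [-0.0001  0.0013  0.0013]
2158
[ 0.46567156 -0.21836759  0.17018304] [ 0.45183644 -0.23239276  0.15536235] [ 0.47472724 -0.20481148  0.17370362] ((463.21282958984375, -218.7747039794922), (20.166744232177734, 25.411754608154297), 9.812934875488281)
```

View pics/w1.png

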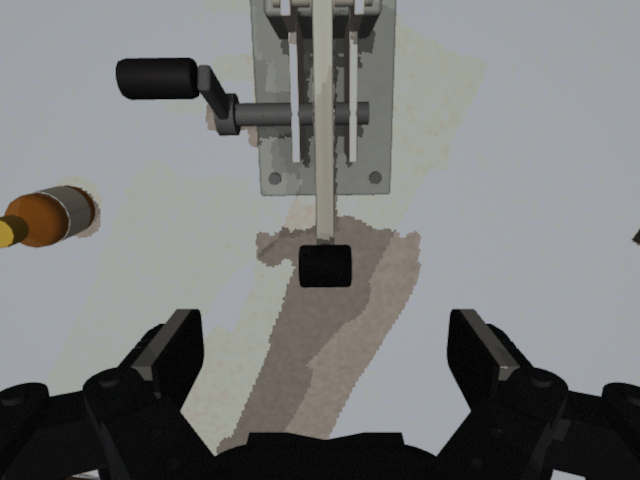

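The wrist view shows the knob at (325,265), centred between the open jaws, with the pawl bar straight behind it. Its measured position, (463,-219) mm, agrees with the top and scene views, so I'll descend and close.

Call:
{"name": "apply_moves", "arguments": {
  "rows": "0.035 0 -0.001 0 0 0 1;0.06 0 -0.001 0 0 0 1;0.074 0 -0.001 0 0 0 1;0.074 0 -0.001 0 0 0 1;0.074 0 -0.001 0 0 0 -1;0.074 0 -0.001 0 0 0 -1;0.074 0 -0.001 0 0 0 -1;0.074 0 -0.001 0 0 0 -1;0.074 0 -0.001 0 0 0 -1;0.074 0 -0.001 0 0 0 -1"
}}

```text
clock: 2.65
tcp_pos: [0.4624, -0.2196, 0.1623]
tool_rot: [-0.705, -0.056, 0.705, -0.055]
force: [-2.8, 3.5, 6.3]
gripper_width: 0.0248
```

```bash
python3 - <<'E'
from h import *
for a in(.08,.17,.25,.28):
    p,Rt=goal(-1,a); delta(p,Rt)
print(ctrl.get_obs()['gripper_width'])
E
```

```text
shift [-0.009  -0.0006 -0.0034] turn [-0.0009 -0.079   0.0014]
shift [-0.0202 -0.0006 -0.0081] turn [-0.0008 -0.169   0.0015]
shift [-0.0298 -0.0007 -0.0131] turn [-0.0007 -0.249   0.0015]
shift [-0.0333 -0.0007 -0.0151] turn [-0.0007 -0.279   0.0015]
0.02480189055905417
```

Call:
{"name": "apply_moves", "arguments": {
  "rows": "-0.005 0 -0.002 0 -0.04 0 -1;-0.01 0 -0.0035 0 -0.08 0 -1;-0.015 0 -0.006 0 -0.125 0 -1;-0.02 0 -0.008 0 -0.17 0 -1;-0.025 0 -0.0105 0 -0.21 0 -1;-0.03 0 -0.013 0 -0.25 0 -1;-0.03 0 -0.013 0 -0.25 0 -1;-0.03 0 -0.013 0 -0.25 0 -1;-0.03 0 -0.013 0 -0.25 0 -1;-0.03 0 -0.013 0 -0.25 0 -1"
}}

```text
clock: 3.9
tcp_pos: [0.4749, -0.2175, 0.1924]
tool_rot: [-0.611, -0.048, 0.788, -0.061]
force: [-4.9, 2.0, 3.7]
gripper_width: 0.0247
```

```bash
python3 - <<'E'
from h import *
f=grab('scene','s2.png')
g=cv2.imread('pics/s2.png')[80:320,120:420]; cv2.imwrite('pics/s2c.png',cv2.resize(g,None,fx=2.5,fy=2.5))
P=cloud(f); m=(f['pixels'].min(2)>120)&(P[...,2]>.05)&(P[...,0]>.6)&(P[...,0]<.8)&(abs(P[...,1]+.17)<.08)
print(ctrl.get_obs()['clock'],m.sum(),np.percentile(P[m][:,2],[50,90,98]))
E
```

```text
3.95 1197 [0.20444259 0.20725236 0.2176341 ]
```

View pics/s2c.png

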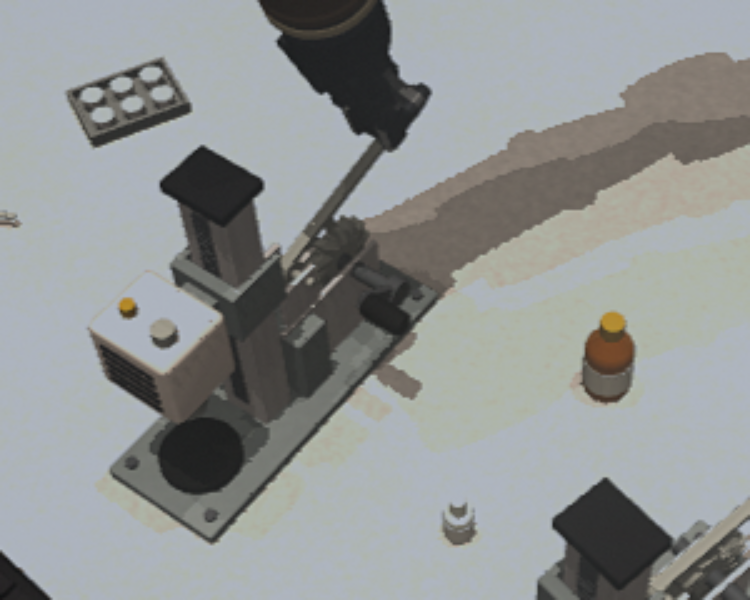

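The view shows the pawl bar lifted clear of the wheel with the knob held in the jaws. The head is still up, at about (150,340) in the crop, and its top is at z ≈ 0.204. I'll hold the lift and track the head height.

Call:
{"name": "apply_moves", "arguments": {
  "rows": "0 0 0 0 0 0 -1;0 0 0 0 0 0 -1;0 0 0 0 0 0 -1;0 0 0 0 0 0 -1;0 0 0 0 0 0 -1;0 0 0 0 0 0 -1;0 0 0 0 0 0 -1;0 0 0 0 0 0 -1;0 0 0 0 0 0 -1;0 0 0 0 0 0 -1"
}}

```text
clock: 5.2
tcp_pos: [0.4749, -0.2175, 0.1923]
tool_rot: [-0.611, -0.048, 0.788, -0.061]
force: [-4.2, 1.4, 4.0]
gripper_width: 0.0254
```

Call:
{"name": "apply_moves", "arguments": {
  "rows": "0 0 0 0 0 0 -1;0 0 0 0 0 0 -1;0 0 0 0 0 0 -1;0 0 0 0 0 0 -1;0 0 0 0 0 0 -1;0 0 0 0 0 0 -1;0 0 0 0 0 0 -1;0 0 0 0 0 0 -1;0 0 0 0 0 0 -1;0 0 0 0 0 0 -1"
}}

```text
clock: 6.45
tcp_pos: [0.4749, -0.2175, 0.1923]
tool_rot: [-0.611, -0.048, 0.788, -0.061]
force: [-3.6, 2.1, 3.8]
gripper_width: 0.0252
```

```bash
cat >> h.py <<'E'
def head(f):
    P=cloud(f); v=f['pixels'].min(2)
    m=(v>120)&(P[...,2]>.05)&(P[...,0]>.66)&(P[...,0]<.8)&(abs(P[...,1]+.17)<.08)
    z=P[m][:,2]; h,e=np.histogram(z,np.arange(.05,.3,.003)); return m.sum(),np.median(z),e[h.argmax()]
E
python3 - <<'E'
from h import *
print(head(dict(np.load('/tmp/scene.npz'))))
f=grab('scene');print(head(f));o=ctrl.get_obs();print(o['clock'],o['tcp_pos'],o['force'])
print(head(dict(np.load('/tmp/top.npz'))))
E
```

```text
(np.int64(1155), np.float64(0.2044746397649866), np.float64(0.20300000000000012))
(np.int64(1113), np.float64(0.17374746298485022), np.float64(0.1730000000000001))
6.5 [ 0.47493197 -0.21747294  0.19235461] [-3.67242985  1.60983939  4.15236712]
(np.int64(1592), np.float64(0.21691109417587384), np.float64(0.21500000000000014))
```

The head is sinking at about 12 mm/s: it started near 0.216, is at 0.174 now, and should stop near 0.134. I'll keep holding.

Call:
{"name": "apply_moves", "arguments": {
  "rows": "0 0 0 0 0 0 -1;0 0 0 0 0 0 -1;0 0 0 0 0 0 -1;0 0 0 0 0 0 -1;0 0 0 0 0 0 -1;0 0 0 0 0 0 -1;0 0 0 0 0 0 -1;0 0 0 0 0 0 -1;0 0 0 0 0 0 -1;0 0 0 0 0 0 -1"
}}

```text
clock: 7.75
tcp_pos: [0.4749, -0.2175, 0.1923]
tool_rot: [-0.611, -0.049, 0.788, -0.061]
force: [-4.6, 1.6, 3.7]
gripper_width: 0.025
```

Call:
{"name": "apply_moves", "arguments": {
  "rows": "0 0 0 0 0 0 -1;0 0 0 0 0 0 -1;0 0 0 0 0 0 -1;0 0 0 0 0 0 -1;0 0 0 0 0 0 -1;0 0 0 0 0 0 -1;0 0 0 0 0 0 -1;0 0 0 0 0 0 -1;0 0 0 0 0 0 -1;0 0 0 0 0 0 -1"
}}

```text
clock: 9.0
tcp_pos: [0.4749, -0.2175, 0.1923]
tool_rot: [-0.611, -0.048, 0.788, -0.061]
force: [-4.4, 2.7, 3.8]
gripper_width: 0.025
```

Call:
{"name": "apply_moves", "arguments": {
  "rows": "0 0 0 0 0 0 -1;0 0 0 0 0 0 -1;0 0 0 0 0 0 -1;0 0 0 0 0 0 -1;0 0 0 0 0 0 -1;0 0 0 0 0 0 -1;0 0 0 0 0 0 -1;0 0 0 0 0 0 -1;0 0 0 0 0 0 -1;0 0 0 0 0 0 -1"
}}

```text
clock: 10.25
tcp_pos: [0.4749, -0.2175, 0.1923]
tool_rot: [-0.611, -0.048, 0.788, -0.061]
force: [-5.0, 2.7, 4.3]
gripper_width: 0.0248
```

```bash
python3 - <<'E'
from h import *
f=grab('scene');print(head(f))
E
```

```text
(np.int64(1070), np.float64(0.13402103466148063), np.float64(0.13400000000000006))
```

Call:
{"name": "apply_moves", "arguments": {
  "rows": "0 0 0 0 0 0 -1;0 0 0 0 0 0 -1;0 0 0 0 0 0 -1;0 0 0 0 0 0 -1;0 0 0 0 0 0 -1;0 0 0 0 0 0 -1;0 0 0 0 0 0 -1;0 0 0 0 0 0 -1;0 0 0 0 0 0 -1;0 0 0 0 0 0 -1"
}}

```text
clock: 11.55
tcp_pos: [0.4749, -0.2175, 0.1923]
tool_rot: [-0.611, -0.048, 0.788, -0.061]
force: [-4.0, 1.8, 4.5]
gripper_width: 0.0251
```

```bash
python3 - <<'E'
from h import *
f=grab('scene');print(head(f));f=grab('top');print(head(f))
for a in(.15,.06,.03,.015):
    p,Rt=goal(-1,a); delta(p+[0,0,.001],Rt)
E
```

```text
(np.int64(1074), np.float64(0.13401998571972534), np.float64(0.13100000000000006))
(np.int64(1461), np.float64(0.13506846752231916), np.float64(0.13400000000000006))
shift [ 0.0124 -0.0005  0.0027] turn [-0.0007  0.1014  0.0019]
shift [ 0.0244 -0.0004  0.0042] turn [-0.0007  0.1914  0.0019]
shift [ 0.0284 -0.0004  0.0044] turn [-0.0008  0.2214  0.0018]
shift [ 0.0305 -0.0004  0.0045] turn [-0.0008  0.2364  0.0018]
```

The head has stopped at 0.134–0.135, which is 82 mm below its start. Now I'll lower the pawl along its arc, open the jaws and back off.

Call:
{"name": "apply_moves", "arguments": {
  "rows": "0.0065 0 0.0015 0 0.05 0 -1;0.0125 0 0.0027 0 0.1 0 -1;0.0185 0 0.0035 0 0.15 0 -1;0.0245 0 0.0042 0 0.19 0 -1;0.0285 0 0.0044 0 0.22 0 -1;0.0285 0 0.0044 0 0.22 0 -1;0.0285 0 0.0044 0 0.22 0 1;0.0285 0 0.0044 0 0.22 0 1;0.0285 0 0.0044 0 0.22 0 1;0.0285 0 0.0044 0 0.22 0 1"
}}

```text
clock: 12.9
tcp_pos: [0.4639, -0.2192, 0.1658]
tool_rot: [-0.694, -0.055, 0.716, -0.055]
force: [0.5, -0.4, -0.1]
gripper_width: 0.0856
```

Call:
{"name": "apply_moves", "arguments": {
  "rows": "0 0 0 0 0 0 1;0 0 0 0 0 0 1;-0.02 0 0 0 0 0 1;-0.045 0 0 0 0 0 1;-0.08 0 0.01 0 0 0 1;-0.1 0 0.05 0 0 0 1;-0.1 0 0.09 0 0 0 1;-0.1 0 0.12 0 0 0 1;-0.1 0 0.12 0 0 0 1;-0.1 0 0.12 0 0 0 1"
}}

```text
clock: 14.15
tcp_pos: [0.3493, -0.2375, 0.2697]
tool_rot: [-0.694, -0.055, 0.716, -0.056]
force: [1.2, 0.5, -0.1]
gripper_width: 0.0855
```

```bash
python3 - <<'E'
from h import *
f=grab('scene','s3.png');print(head(f))
P=cloud(f);t=grab('top');print(head(t))
for F in(f,t):
    P=cloud(F);m=(F['pixels'].max(2)<60)&(P[...,2]>.13)&(P[...,2]<.24)&(np.hypot(P[...,0]-.4625,P[...,1]+.219)<.035)
    print(m.sum(),np.median(P[m],0),P[m].max(0))
E
python3 -c "
import cv2;g=cv2.imread('pics/s3.png')[80:440,120:480];cv2.imwrite('pics/s3c.png',cv2.resize(g,(600,600)))"
```

```text
(np.int64(1046), np.float64(0.13406693037458783), np.float64(0.13100000000000006))
(np.int64(1332), np.float64(0.13507933802429672), np.float64(0.13400000000000006))
160 [ 0.46717358 -0.21344961  0.16683289] [ 0.49543963 -0.20255794  0.17376762]
216 [ 0.46168456 -0.21922532  0.16978665] [ 0.472894   -0.20677264  0.17469969]
```

View pics/s3c.png

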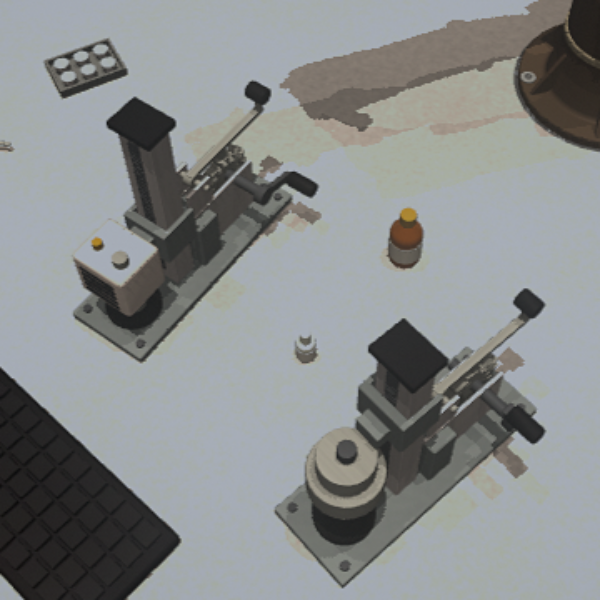

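The view shows the head on its pad at about (115,270) and its pawl back down with the knob at (257,93), at its original height of 0.170. The plug is still raised and the arm is clear, so I'm handing in.

```bash
python3 -c "
from rig import ctrl
print(ctrl.close_job())"
```

```text
the job is handed in; nothing more can be done
None
```

The detector head is down on its rubber pad, its pawl is back on the ratchet wheel, and the job is handed in at about 14 s on the clock. No verdict was reported.

I gripped the pawl knob on the white-head hoist and raised it about 0.25 rad along its arc. I held it there while the head sank on its own at about 12 mm/s. Then I lowered the pawl, let go and backed the arm away.

Last checks before handing in:
- **Head:** its top went from about 0.217 to 0.135 m, 82 mm down, and held steady in two looks.
- **Pawl:** the knob top is back at its starting height of 0.170 m, so the pawl lies flat.
- **Plug hoist:** it still looks raised in the final picture; I judged this by eye and did not measure it.
- **Arm:** the gripper is open and clear, with about 1 N of residual force reading.

One small disagreement: the scene camera placed the knob about 5 mm differently from the top and wrist cameras, which agreed with each other. I used the position those two gave.

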